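# Check the heated shelf with the surface probe

### The job

The slanted heated shelf is due for its temperature check. Push the plunger on its control box fully down and let it come back up, then take the surface probe from its wooden stand and hold its tip inside the ring marked on the sloping plate, with the probe square to the plate and pressed only lightly, so that its sprung tip is pushed part of the way in but not to its stop. Finish while still holding it there, and leave the cups, plates, salt and pepper where they are.

Things in the scene. Friction and masses are not known exactly. Their poses are not given: they have to be found in the camera images.
- shelf: Slanted heated shelf, fixed: grey wedge 220 mm deep (x) by 250 mm wide (y), steel top plate sloping 18 degrees, low edge (about 49 mm high, at -x) towards the robot, high edge 121 mm. Origin: centre of its underside on the counter, z up. Against its right (-y) side stands the black control box, 75 x 70 mm, 75 mm high, with the plunger on top.
- plate: Rigid top plate of the shelf, 236 mm up the slope x 262 mm. Origin: centre of its only mark, a flat dark ring (46 mm outside, 32 mm inside, dot in the centre), on the surface, 85 mm above the counter, 30 mm left (+y) of mid plate. z = outward normal (18 degrees off vertical, leaning to the shelf's -x), x = up the slope, y = the shelf's y. A 14 mm high lip runs along the low edge, at x = -115 mm.
- plunger (a joint): Sprung plunger on the control box: a black round cap of 32 mm diameter on a steel stem, pushed straight down. 0 = up, 0.012 = fully down (m); the spring takes 1.2 N to start and 6 N fully down, and brings it back up when released.
- plunger_top (a point): Centre of the top of the plunger's cap (moves with it); 103 mm above the counter when up, 28 mm above the control box.
- stand: Wooden probe stand, fixed to the counter: base 80 x 80 mm, 95 mm high, with two side cheeks (at its y = -36 and +36 mm) and a top board with one hole of 23 mm in its centre. Origin: centre of its underside, z up.
- probe: Loose surface probe, about 0.13 kg, upright in the stand's hole. Origin: on its axis at the handle's lower end, resting on the board 95 mm up; z = towards the handle's top. Grey square handle 24 x 24 mm (sides along x, y), z = 0 to 90 mm. Below: collar 20 mm across to z = -14 (in the hole), 12 mm tube to -44, sprung tip to -72. Lift straight up 75 mm to clear the board.
- probe_tip (a point): Centre of the flat contact face of the probe's tip, a steel disc of 14 mm diameter, 72 mm below the probe's origin when the tip is out; axes as the probe's (z towards the handle).
- tip (a joint): How far the probe's sprung tip is pushed in towards the handle: 0 = out, 0.012 = at its stop (m). The spring pushes with 0.8 N at the start and 5.6 N at the stop (0.4 N per mm).
- cups: Stack of paper cups, 81 mm across, 121 mm high, standing on the counter; not to be disturbed. Origin: centre of its underside.
- salt: Glass salt shaker, 44 mm across, 85 mm high, on the counter; not to be disturbed. Origin: centre of its underside.
- mill: Pepper mill with a black top, 52 mm across, 120 mm high, on the counter; not to be disturbed. Origin: centre of its underside.
- plates: Stack of white plates, 140 mm across, 42 mm high, on the counter; not to be disturbed. Origin: centre of its underside.
Not all that is in view belongs to the job. Leave any yellow look-alike of the probe alone.

How it is judged:
By the outcome, as a careful person would: the job done as asked, in the order asked, and still so for the second after the job is handed in, while the arm keeps its last pose, push and grip.
It also fails if it takes over 51 s, if anything falls off the work surface, if the arm or the gripper's body presses on something with over 40 N, if the wrist force passes 120 N, or if a joint passes its speed limit or range.

### The arm

A 6-joint arm with a two-finger parallel gripper is mounted at the origin on the work surface. World frame = base frame: x ahead of the robot, y to its left, z up, the work surface at z = 0. Lengths are in m, angles in rad, forces in N, time in s.
With the tool pointing down it reaches from about 0.225 to 0.875 m from the base axis. Payload 3.4 kg.
Tool frame: the origin (TCP) lies between the finger pads; the fingertips stand 22 mm ahead of it and the grasp point (between the pads) lies 3 mm ahead of it (manip.finger_overhang is the distance from the TCP to the fingertips, in m); z points along the fingers, y is the line along which they close (so a half turn about z gives the same grasp; the last joint's range is limited). The gripper opens to 85 mm and grips with 20 to 120 N. Pads are 22 mm wide; open, the fingers measure 114 mm over their backs; the gripper's body (76 mm by 85 mm) begins 54 mm behind the grasp point. The pads swing forward as they close: fully open they stand 13 mm farther back than shut.
Start: joints at [1.169, 0.276, 1.505, -0, 1.361, -0.121], TCP at [0.159, 0.553, 0.253] pointing down, gripper open.
Joint ranges: [-2.89, 2.89], [-0.75, 2.08], [0.22, 2.7], [-1.18, 4.32], [0.11, 2.71], [-2.7, 2.7]. Speed limits (rad/s): [2.57, 2.57, 3.14, 3.14, 3.14, 3.14].

### API

Orientations are given as a unit quaternion [w, x, y, z].
In Python, from rig import get_state, eyes, order, manip gives the robot as it stands.
- The arm moves only by the tool drive_tool, never from a script. Its argument "rows" is a list of rows, each a list of 4 numbers: the shift along the tool's x, y, z in units of 25 mm (1.0 is 25 mm), then the turn about the tool's z in units of 6 degrees (1.0 is 6 degrees). A call has exactly 8 rows; each row is the pose to reach, as a shift and turn from the pose commanded when the call began, along the tool's axes at that moment; what a row does not reach only later rows make up. A row lasts 1/12 s, in which the tool goes at most 41.7 mm and 7.16 degrees, less where a joint would pass 70% of its speed; a pose out of reach is approached as far as the arm can. A call with a gripper value outside its range is refused whole. "grip" is the finger opening in mm, from 0 to 85.4, set as the call begins (left out, the last holds). The fingers move at their own pace and stop on an object; "newtons" is the grip in N (left out, the last holds). Time passes only in rows, so rows that repeat a pose let the fingers close, or fill a call up. It gives the time, the measured TCP pose, the force, the opening and the grip force at its end, in the units of the state.
- get_state(): the state, without advancing time (a new reading comes with each control period).
- eyes.get_image(name): name is "side" or "top" or "wrist"; returns (picture, depth): 420x560x3 uint8, red, green, blue; 420x560 float32, m along the optical axis (not along the pixel's ray), 0 where there is no reading.
- eyes.camera_info(name): a dict with "fx", "fy", "cx", "cy" (pixels), "R" (3x3) and "t" (3): a world point X has camera coordinates R X + t. Camera axes: x right, y down, z forward; pixel columns grow to the right and rows downward; lengths in m; the calibration is good to about 2 mm. A picture is of the moment at which its call begins: read the wrist's pose just before it. camera_info takes no time and is no camera call; for the wrist camera it gives the pose at the moment of the call.
- order.sign_off(): hands the job in; it is judged then, once.
The state is a dict: "clock": time; "qpos": joint angles; "qd": joint speeds; "effort": joint torques, N m; "position": TCP position; "ee_rot": TCP orientation; "contact_force": force on the tool from outside, world axes, zero at the start; "moment": the same for the moment, N m; "width": finger opening in m; "gripper_force": force on a finger pad.
Only numpy, scipy, OpenCV 4.12 (cv2) and the standard library are available. Lean on these libraries where they do the work, as an engineer would, in place of code of your own. Each camera call takes 0.05 s, during which the arm holds its last target. There are 200 camera calls.

## Working session

There is one attempt and no reset: what is moved stays moved. The work goes in short steps, Python scripts to look and compute and a tool call to move; the robot and the scene stay as the last step left them, time stands still between calls to the robot, and variables do not carry over. Pictures are saved under pics/ and viewed, at most 10 in all, crops included, and the job is handed in when it is done.

Besides the shell and the picture viewer there is one more tool, called after "Emit:" as name([rows], argument=value, ...), one row to a line, values as JSON. drive_tool: Moves the arm, as the interface text tells. Its arguments: {"type":"object","properties":{"rows":{"type":"array","items":{"type":"array","items":{"type":"number"}}},"grip":{"type":"number"},"newtons":{"type":"number"}},"required":["rows"]}

```bash
ls; mkdir -p pics; python3 - <<'E'
from rig import get_state, eyes, order, manip
import cv2,numpy as np
s=get_state();print(s)
print([a for a in dir(manip) if a[0]!='_'])
for n in ["top","side"]:
    im,d=eyes.get_image(n); cv2.imwrite(f"pics/{n}.png",im[:,:,::-1]); np.savez(f"{n}.npz",im=im,d=d,**eyes.camera_info(n))
    print(n,eyes.camera_info(n))
E
```

```text
pics
{'clock': 0.0, 'qpos': array([ 1.16902551e+00,  2.76555152e-01,  1.50613837e+00, -7.38919759e-06,
        1.36068531e+00, -1.21024696e-01]), 'qd': array([-0.00105997, -0.0011571 , -0.00105303, -0.00035092, -0.00060346,
        0.0006508 ]), 'effort': array([ 1.15243016e-03, -4.16776478e+01, -2.45811385e+01,  4.68136332e-04,
        1.06119277e-02,  4.43601721e-06]), 'position': array([0.15914455, 0.55202676, 0.2524603 ]), 'ee_rot': array([-2.27311467e-04,  1.39911696e-01,  9.90163582e-01, -8.63682047e-04]), 'contact_force': array([ 0.32304654,  0.36216779, -0.43091087]), 'moment': array([-0.04446622,  0.03218104,  0.00494151]), 'gripper_force': 0.0, 'width': 0.08533189431200387}
['MotionError', 'finger_overhang']
top {'fx': 406.2245708506453, 'fy': 406.2245708506453, 'cx': 280.1551204834439, 'cy': 216.84171534141126, 'R': array([[ 5.72552122e-05, -9.99991015e-01, -4.23881838e-03],
       [-9.92140302e-01,  4.73600363e-04, -1.25129521e-01],
       [ 1.25130404e-01,  4.21266686e-03, -9.92131360e-01]]), 't': array([0.08681296, 0.59793834, 0.89584313])}
side {'fx': 495.7341042029972, 'fy': 495.7341042029972, 'cx': 281.0880844416185, 'cy': 209.07486023614578, 'R': array([[-0.99633644, -0.08549897,  0.0019023 ],
       [-0.05814812,  0.66096547, -0.74816004],
       [ 0.06270956, -0.74552973, -0.66351559]]), 't': array([0.60387814, 0.02920368, 1.29792127])}
```

View pics/top.png

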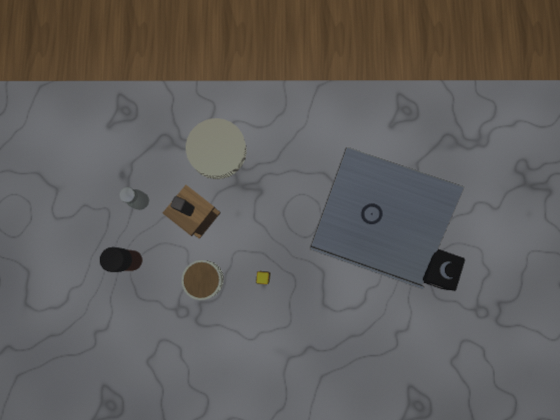

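View pics/side.png

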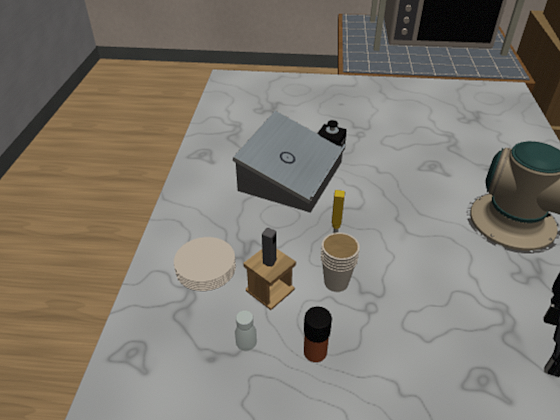

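Top view: the probe is at (182,206) in the stand at (190,212), the ring at (372,214) and the plunger box at (444,270). The cups are at (202,280), the plates at (216,150), the salt at (130,196), the mill at (118,260) and the yellow decoy at (263,278). The side view agrees. The tool always points down, so I will set the 18° tilt by pivoting the probe in the grip against the plate's low-edge lip.

```bash
cat > h.py <<'E'
import numpy as np,cv2
from rig import get_state, eyes
from scipy.spatial.transform import Rotation as Rn
def load(n): return dict(np.load(n+".npz"))
def snap(n):
    c=eyes.camera_info(n); im,d=eyes.get_image(n); return dict(im=im,d=d,**c)
def ray(c,u,v,z):
    p=np.linalg.inv(c["R"])@np.array([(u-c["cx"])/c["fx"],(v-c["cy"])/c["fy"],1.]); o=-c["R"].T@c["t"]
    return o+p*(z-o[2])/p[2]
def cloud(c):
    v,u=np.mgrid[:420,:560]; d=c["d"]
    P=np.stack([(u-c["cx"])/c["fx"]*d,(v-c["cy"])/c["fy"]*d,d],-1)
    return (P-c["t"])@c["R"]
def proj(c,X):
    q=c["R"]@np.asarray(X)+c["t"]; return c["fx"]*q[0]/q[2]+c["cx"],c["fy"]*q[1]/q[2]+c["cy"]
def tool():
    s=get_state(); w,x,y,z=s["ee_rot"]; return s,Rn.from_quat([x,y,z,w]).as_matrix()
def go(target,ydeg=None):
    "units to move TCP to target; turn so tool y lies along ydeg (mod 180)"
    s,R=tool(); d=R.T@(np.array(target)-s["position"])/0.025
    a=np.degrees(np.arctan2(R[1,1],R[0,1]))
    print("pos",s["position"].round(4),"yaw_y",a.round(2),"q6",s["qpos"][5].round(2),"shift",d.round(2), "" if ydeg is None else "turn %.2f"%(-((ydeg-a+90)%180-90)/6))
E
cat > m.py <<'E'
from h import *
c=load("top"); P=cloud(c); im=c["im"].astype(int); g=im.sum(2)/3
cs=load("side"); 
def comp(mask,seed):
    n,l,st,ce=cv2.connectedComponentsWithStats(mask.astype(np.uint8)); k=l[seed[1],seed[0]]
    return (l==k)&(k>0)
for n,(x0,y0,x1,y1) in dict(probe=(165,190,205,225),box=(420,245,470,295)).items():
    z=P[y0:y1,x0:x1,2]; print(n,np.histogram(z,bins=np.arange(0,.2,.01)))
def rect(m,z,n):
    cn=max(cv2.findContours(m.astype(np.uint8),0,1)[0],key=cv2.contourArea).reshape(-1,2)
    w=np.array([ray(c,u,v,z)[:2] for u,v in cn]); r=cv2.minAreaRect((w*1000).astype(np.float32)); print(n,r); return r
Z=P[...,2]
uu,vv=np.meshgrid(range(560),range(420))
def box(a,b,e,f): return (uu>a)&(uu<e)&(vv>b)&(vv<f)
rect((Z>.165)&(Z<.2)&box(160,185,210,235),.185,"probe top")
rect((Z>.08)&(Z<.11)&box(150,175,230,245),.095,"stand top")
rect((Z>.068)&(Z<.083)&box(420,240,475,300),.075,"box")
r=(Z>.093)&(Z<.115)&box(425,245,475,290)&(vv>0); rect(r&(g<70),.103,"cap")
rect((Z>.03)&(Z<.14)&box(300,140,470,300)&(g>60),.09,"plate")
# ring
mk=(g<60)&box(350,190,395,240); ys,xs=np.nonzero(mk); print("ring px",xs.mean(),ys.mean(),len(xs), ray(c,xs.mean(),ys.mean(),.085))
# plate normal by fit
m=box(330,180,420,250)&(Z>.05); A=P[m]; ce=A.mean(0); n=np.linalg.svd(A-ce,full_matrices=False)[2][2]; n*=np.sign(n[2]); print("normal",n,np.degrees(np.arccos(n[2])),"yaw",np.degrees(np.arctan2(-n[1],-n[0])), "ring depth pt",P[mk].mean(0))
# side checks: ring
gs=cs["im"].astype(int).sum(2)/3
ms=(gs<60)&(uu>272)&(uu<302)&(vv>145)&(vv<170); ys,xs=np.nonzero(ms); print("side ring",xs.mean(),ys.mean(),len(xs),ray(cs,xs.mean(),ys.mean(),.085))
ms=(gs<60)&(uu>255)&(uu<285)&(vv>225)&(vv<272); ys,xs=np.nonzero(ms); print("side probe",xs.min(),xs.max(),ys.min(),ys.max())
E
python3 m.py
python3 - <<'E'
import cv2
a=cv2.imread("pics/top.png")
o=cv2.hconcat([cv2.resize(a[180:250,150:230],(400,350),interpolation=2),cv2.resize(a[240:300,415:475],(350,350),interpolation=2)])
cv2.imwrite("pics/crop.png",cv2.convertScaleAbs(o,alpha=2))
E
```

```text
probe (array([185,   0,   0,   0,   0,   1,   2,   5,   7, 819,  18,  14,  17,
        16,  16,  15,  21,  19, 149]), array([0.  , 0.01, 0.02, 0.03, 0.04, 0.05, 0.06, 0.07, 0.08, 0.09, 0.1 ,
       0.11, 0.12, 0.13, 0.14, 0.15, 0.16, 0.17, 0.18, 0.19]))
box (array([ 671,    5,    3,    5,   13,   77,  180, 1052,   56,   12,  183,
          0,    0,    0,    0,    0,    0,    0,    0]), array([0.  , 0.01, 0.02, 0.03, 0.04, 0.05, 0.06, 0.07, 0.08, 0.09, 0.1 ,
       0.11, 0.12, 0.13, 0.14, 0.15, 0.16, 0.17, 0.18, 0.19]))
probe top ((605.6954956054688, 282.5859680175781), (29.114099502563477, 24.37922477722168), 65.25395965576172)
stand top ((606.5991821289062, 284.0880432128906), (83.62809753417969, 80.02766418457031), 52.08247756958008)
box ((491.79901123046875, -258.0747375488281), (101.49102783203125, 89.3315200805664), 70.31586456298828)
cap ((478.2154541015625, -275.2004699707031), (31.64797592163086, 30.3397159576416), 43.54743957519531)
plate ((590.985595703125, -145.6565399169922), (274.0345458984375, 241.3968505859375), 70.5240478515625)
ring px 371.17469879518075 213.49397590361446 166 [ 0.59926112 -0.11203893  0.085     ]
normal [-0.99817358 -0.024558    0.0551943 ] 86.83599163302536 yaw 1.4093602704315924 ring depth pt [ 0.59907166 -0.11176255  0.08613191]
side ring 286.79411764705884 157.61764705882354 34 [ 0.59988417 -0.10881603  0.085     ]
side probe 262 275 232 265
```

View pics/crop.png

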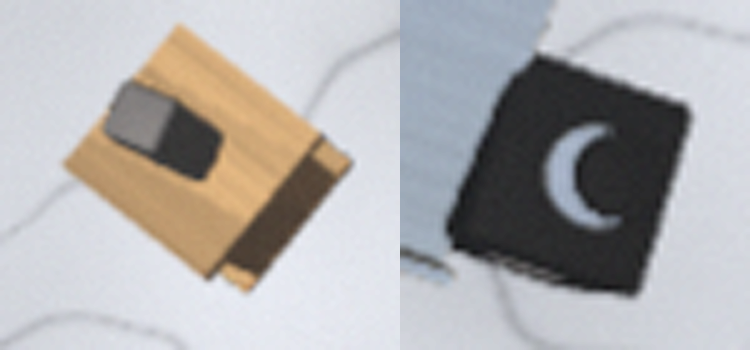

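The crop shows the probe's top face at crop (140,110), turned about -20° and different from the stand. The black box has the round cap on it. Next I refine the yaws and cross-check the cap and probe from the side view.

```bash
cat > m2.py <<'E'
from m import *
print("-----")
m=(Z>.180)&(Z<.195)&box(160,185,210,235); rect(m,.185,"probe top"); print(P[m].mean(0),m.sum())
m=(Z>.097)&(Z<.112)&box(430,245,475,290); rect(m,.103,"cap"); print(P[m].mean(0),m.sum())
m=box(330,190,420,250)&(Z>.05)&(Z<.13); A=P[m]; k=np.linalg.lstsq(np.c_[A[:,:2],np.ones(len(A))],A[:,2],rcond=None)[0]
print("grad",k,"slope",np.degrees(np.arctan(np.hypot(*k[:2]))),"yaw",np.degrees(np.arctan2(k[1],k[0])))
m=box(300,140,470,300)&(abs(P[...,:2]@k[:2]+k[2]-Z)<.004)&(Z>.03)
w=(P[m][:,:2]*1000).astype(np.float32); print("plate rect",cv2.minAreaRect(w))
# ring by ellipse of outer contour
cn=max(cv2.findContours((mk*255).astype(np.uint8),0,1)[0],key=cv2.contourArea); e=cv2.fitEllipse(cn); print(e,ray(c,*e[0],.085))
# side cloud
Q=cloud(cs); zs=Q[...,2]
m=(abs(Q[...,0]-.478)<.03)&(abs(Q[...,1]+.275)<.03)&(zs>.099)&(zs<.11); print("side cap",Q[m].mean(0),m.sum(), (Q[m].min(0)+Q[m].max(0))/2)
m=(abs(Q[...,0]-.606)<.03)&(abs(Q[...,1]-.283)<.03)&(zs>.181); print("side probe top",Q[m].mean(0),m.sum(),(Q[m].min(0)+Q[m].max(0))/2)
m=(abs(Q[...,0]-.606)<.03)&(abs(Q[...,1]-.283)<.03)&(zs>.105)&(zs<.175); print("side faces",Q[m].mean(0),m.sum()); w=(Q[m][:,:2]*1000).astype(np.float32); print(cv2.minAreaRect(w))
E
python3 m2.py | sed -n '/-----/,$p'; python3 -c "
from h import *
go([.478,-.275,.2],70)"
```

```text
-----
probe top ((607.1766357421875, 284.8188781738281), (23.86465835571289, 23.549510955810547), 65.06040954589844)
[0.60705208 0.28458131 0.18519544] 149
cap ((478.2187194824219, -275.203857421875), (31.64793586730957, 30.330211639404297), 43.54710388183594)
[ 0.47831526 -0.27514292  0.10356882] 193
grad [ 0.30560222 -0.1083497  -0.10959388] slope 17.964831736645532 yaw -19.52170143746782
plate rect ((580.3345336914062, -170.984130859375), (325.77471923828125, 224.73414611816406), 70.75727844238281)
((371.2322692871094, 213.4943084716797), (19.534372329711914, 20.309646606445312), 81.94209289550781) [ 0.59926032 -0.11216436  0.085     ]
side cap [ 0.47748741 -0.27043826  0.10171232] 45 [ 0.47736173 -0.27076061  0.10217858]
side probe top [0.60604638 0.28942959 0.18356591] 97 [0.60607654 0.28823227 0.18374849]
side faces [0.60536817 0.29637812 0.14068714] 341
((604.5838012695312, 295.94354248046875), (29.523639678955078, 17.38322639465332), 15.322958946228027)
pos [0.1592 0.5521 0.2525] yaw_y 73.91 q6 -0.12 shift [-21.42 -28.25   2.14] turn 0.65
```

Emit:
drive_tool([
  [-0.9,-1.2,0,0],
  [-1.85,-2.45,0,0],
  [-2.8,-3.7,0,0],
  [-3.75,-4.95,0,0],
  [-4.7,-6.2,0,0],
  [-5.65,-7.45,0,0],
  [-6.6,-8.7,0,0],
  [-7.55,-9.95,0,0],
], grip=0, newtons=40)

```text
clock: 0.77
position: [0.2716, 0.2593, 0.2531]
ee_rot: [0.0, 0.139, 0.99, -0.0]
contact_force: [1.9, 0.4, 0.5]
width: -0.0001
gripper_force: 0.0
```

Emit:
drive_tool([
  [-0.95,-1.25,0,0.1],
  [-1.9,-2.5,0,0.2],
  [-2.85,-3.75,0,0.3],
  [-3.8,-5,0,0.4],
  [-4.75,-6.25,0,0.5],
  [-5.7,-7.5,0,0.6],
  [-6.65,-8.75,0,0.6],
  [-7.6,-10,0,0.6],
])

```text
clock: 1.43
position: [0.3849, -0.0336, 0.2532]
ee_rot: [0.0, 0.171, 0.985, 0.0]
contact_force: [0.7, 0.1, 0.9]
width: -0.0001
gripper_force: 0.0
```

```bash
python3 -c "
from h import *
go([.478,-.273,.145],70.5)"
```

```text
pos [ 0.3849 -0.0336  0.2532] yaw_y 70.27 q6 -1.49 shift [-6.74 -7.76  4.33] turn -0.04
```

Emit:
drive_tool([
  [-1,-1.15,0,0],
  [-2,-2.3,0.3,0],
  [-3,-3.45,1,0],
  [-4,-4.6,1.8,0],
  [-5,-5.75,2.6,0],
  [-6,-6.9,3.4,0],
  [-6.75,-7.75,4,0],
  [-6.75,-7.75,4.3,0],
])

```text
clock: 2.1
position: [0.4804, -0.2766, 0.1429]
ee_rot: [0.0, 0.173, 0.985, -0.001]
contact_force: [0.1, -0.8, 0.5]
width: 0.0
gripper_force: 0.0
```

Emit:
drive_tool([
  [0,0,0.3,0],
  [0,0,0.6,0],
  [0,0,0.8,0],
  [0,0,0.9,0],
  [0,0,1.0,0],
  [0,0,1.1,0],
  [0,0,1.2,0],
  [0,0,1.2,0],
])

```text
clock: 2.77
position: [0.4784, -0.2699, 0.116]
ee_rot: [-0.0, 0.171, 0.985, 0.001]
contact_force: [-2.3, 3.5, 4.7]
width: -0.0003
gripper_force: 2.3
```

```bash
python3 -c "
from h import *
go([.478,-.273,.113],70.5); c=snap('top'); P=cloud(c)
cv2.imwrite('pics/press.png',cv2.resize(c['im'][230:310,400:500,::-1],None,fx=6,fy=6))
print(get_state()['contact_force'])"
```

```text
pos [ 0.4784 -0.2699  0.116 ] yaw_y 70.33 q6 -1.87 shift [-0.03 -0.12  0.12] turn -0.03
[-1.40284411  2.91598252  4.1171606 ]
```

Emit:
drive_tool([
  [0,0,0.05,0],
  [0,0,0.1,0],
  [0,0,0.15,0],
  [0,0,0.18,0],
  [0,0,0.2,0],
  [0,0,0.22,0],
  [0,0,0.22,0],
  [0,0,0.22,0],
])

```text
clock: 3.48
position: [0.4788, -0.2705, 0.1128]
ee_rot: [0.001, 0.171, 0.985, 0.0]
contact_force: [-4.4, 5.7, 18.1]
width: -0.0004
gripper_force: 9.4
```

Emit:
drive_tool([
  [0,0,-1.0,0],
  [0,0,-2.5,0],
  [0,0,-4,0],
  [0.1,0.8,-5.2,0],
  [0.2,1.9,-6.2,0],
  [0.4,3.4,-6.6,0],
  [0.6,5,-6.6,0],
  [0.8,6.6,-6.6,0],
], grip=55)

```text
clock: 4.15
position: [0.5171, -0.1086, 0.2766]
ee_rot: [0.003, 0.172, 0.985, -0.001]
contact_force: [0.7, -0.1, -0.3]
width: 0.0551
gripper_force: 0.0
```

Emit:
drive_tool([
  [0.2,1.6,0,0],
  [0.4,3.2,0,0],
  [0.6,4.8,0,0],
  [0.8,6.4,0,0],
  [1,8,0,0],
  [1.1,9.6,0,0],
  [1.2,11.2,0,0],
  [1.3,12.6,0,0],
])

```text
clock: 4.82
position: [0.5925, 0.2013, 0.2751]
ee_rot: [0.001, 0.171, 0.985, 0.0]
contact_force: [0.6, -0.7, 0.2]
width: 0.0547
gripper_force: 0.0
```

```bash
python3 -c "
from h import *
c=snap('top'); P=cloud(c); Z=P[...,2]; m=(Z>.095)&(Z<.112); m[:,:430]=0; m[:245]=0; m[290:]=0
print('cap',P[m].mean(0),m.sum())
go([.6067,.2867,.27],65)"
```

```text
cap [ 0.47828351 -0.27495426  0.10361695] 195
pos [0.5942 0.2077 0.2745] yaw_y 70.56 q6 -1.01 shift [0.58 3.15 0.21] turn 0.93
```

Emit:
drive_tool([
  [0.2,0.9,0,0.3],
  [0.4,1.9,0.1,0.6],
  [0.55,2.7,0.2,0.9],
  [0.58,3.15,0.2,0.9],
  [0.58,3.15,0.2,0.9],
  [0.58,3.15,0.2,0.9],
  [0.58,3.15,0.2,0.9],
  [0.58,3.15,0.2,0.9],
])

```text
clock: 5.53
position: [0.604, 0.2763, 0.2706]
ee_rot: [0.0, 0.218, 0.976, -0.0]
contact_force: [-0.7, 0.6, 0.1]
width: 0.0552
gripper_force: 0.0
```

```bash
python3 -c "
from h import *
c=snap('wrist'); np.savez('wrist.npz',**c); P=cloud(c); Z=P[...,2]
cv2.imwrite('pics/wrist1.png',c['im'][:,:,::-1])
m=((abs(Z-.185)<.008)&(np.hypot(P[...,0]-.607,P[...,1]-.287)<.03)).astype(np.uint8); print(m.sum())
w=(P[m>0][:,:2]*1000).astype(np.float32); print(cv2.minAreaRect(w),P[m>0].mean(0))
go([.6067,.2867,.27],65); print(c['R'],-c['R'].T@c['t'])"
```

```text
1633
((607.87890625, 286.2799987792969), (23.59964370727539, 24.497638702392578), 66.1991958618164) [0.60669846 0.28681491 0.18464877]
pos [0.604  0.2764 0.2707] yaw_y 64.84 q6 -0.81 shift [0.08 0.42 0.03] turn -0.03
[[ 4.25000985e-01  9.05192634e-01 -6.76502782e-04]
 [ 8.72261164e-01 -4.09339202e-01  2.67585276e-01]
 [ 2.41939301e-01 -1.14314093e-01 -9.63533945e-01]] [0.54330738 0.30516392 0.39151445]
```

View pics/wrist1.png

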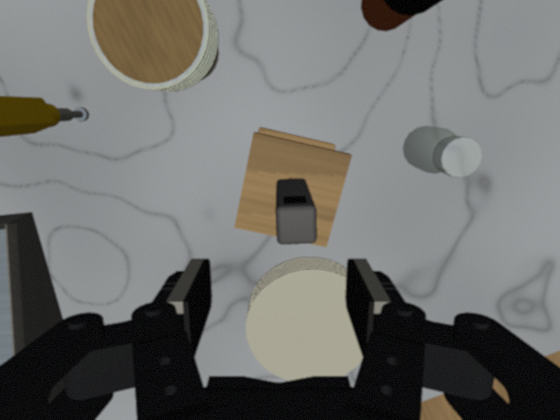

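The wrist view shows the handle top at (296,225), between the fingers and about 10 mm off their centre line. I correct for that and descend.

Emit:
drive_tool([
  [0.05,0.3,0,0],
  [0.07,0.45,0.2,0],
  [0.07,0.45,0.8,0],
  [0.07,0.45,1.6,0],
  [0.07,0.45,2.4,0],
  [0.07,0.45,3,0],
  [0.07,0.45,3,0],
  [0.07,0.45,3,0],
])

```text
clock: 6.25
position: [0.6067, 0.2887, 0.1944]
ee_rot: [-0.001, 0.217, 0.976, -0.0]
contact_force: [0.3, 0.5, 0.5]
width: 0.0551
gripper_force: 0.0
```

```bash
python3 -c "
from h import *
go([.6073,.2866,.153],65.5)"
```

```text
pos [0.6067 0.2887 0.1944] yaw_y 64.92 q6 -0.79 shift [-0.06 -0.06  1.65] turn -0.10
```

Emit:
drive_tool([
  [-0.06,-0.06,0.5,-0.1],
  [-0.06,-0.06,1.1,-0.1],
  [-0.06,-0.06,1.5,-0.1],
  [-0.06,-0.06,1.65,-0.1],
  [-0.06,-0.06,1.65,-0.1],
  [-0.06,-0.06,1.65,-0.1],
  [-0.06,-0.06,1.65,-0.1],
  [-0.06,-0.06,1.65,-0.1],
])

```text
clock: 6.92
position: [0.6083, 0.2869, 0.1551]
ee_rot: [0.001, 0.212, 0.977, 0.001]
contact_force: [-0.6, -0.1, 0.1]
width: 0.0555
gripper_force: 0.0
```

Emit:
drive_tool([
  [0,0,0,0],
  [0,0,0,0],
  [0,0,0,0],
  [0,0,0,0],
  [0,0,0,0],
  [0,0,0,0],
  [0,0,0,0],
  [0,0,0,0],
], grip=18, newtons=30)

```text
clock: 7.58
position: [0.6079, 0.2866, 0.1545]
ee_rot: [0.0, 0.212, 0.977, 0.0]
contact_force: [-0.0, 0.1, 3.6]
width: 0.0238
gripper_force: 34.0
```

Emit:
drive_tool([
  [0,0,-0.4,0],
  [0,0,-1,0],
  [0,0,-1.7,0],
  [0,0,-2.4,0],
  [0,0,-3.1,0],
  [0,0,-3.8,0],
  [0,0,-4.5,0],
  [0,0,-5,0],
])

```text
clock: 8.25
position: [0.6078, 0.2868, 0.2807]
ee_rot: [0.0, 0.212, 0.977, 0.0]
contact_force: [0.3, 0.5, -1.6]
width: 0.0236
gripper_force: 33.5
```

```bash
python3 -c "
from h import *
c=snap('side'); np.savez('s2.npz',**c)
cv2.imwrite('pics/s2.png',c['im'][:,:,::-1])
print(get_state()['contact_force'])
k=np.radians(-19.5); ux=np.array([np.cos(k),np.sin(k),0]); 
low=np.array([.5995,-.1105,.085])-.10*ux*np.cos(np.radians(18)); low[2]-=.1*np.sin(np.radians(18)); print('low',low)
go([low[0],low[1],.27],70.5)"
```

```text
[0.3370195  1.44686971 0.47150148]
low [ 0.50984947 -0.07875308  0.0540983 ]
pos [0.6088 0.2872 0.2832] yaw_y 65.52 q6 -0.81 shift [ -2.46 -14.96   0.48] turn -0.83
```

View pics/s2.png

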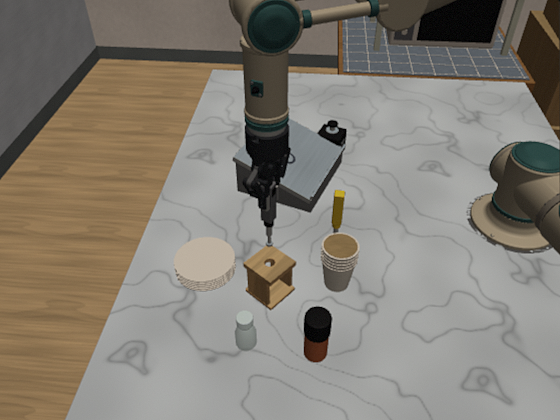

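The side view shows the probe held and clear of the stand, with its tip at (269,243). Now I carry it over the low end of the plate.

Emit:
drive_tool([
  [-0.2,-1,0,0],
  [-0.45,-2.5,0,-0.1],
  [-0.7,-4,0,-0.25],
  [-1,-5.6,0,-0.4],
  [-1.25,-7.2,0,-0.5],
  [-1.55,-8.8,0,-0.6],
  [-1.85,-10.4,0,-0.7],
  [-2.1,-12,0,-0.83],
])

```text
clock: 8.97
position: [0.53, -0.0097, 0.2784]
ee_rot: [-0.0, 0.169, 0.986, 0.0]
contact_force: [0.4, -0.2, -1.1]
width: 0.0236
gripper_force: 33.5
```

Emit:
drive_tool([
  [-0.1,-1.0,0,0],
  [-0.2,-2,0.2,0],
  [-0.3,-2.7,0.4,0],
  [-0.3,-2.9,0.6,0],
  [-0.3,-2.9,0.8,0],
  [-0.3,-2.9,0.8,0],
  [-0.3,-2.9,0.8,0],
  [-0.3,-2.9,0.8,0],
])

```text
clock: 9.63
position: [0.5144, -0.0779, 0.259]
ee_rot: [0.0, 0.169, 0.986, 0.0]
contact_force: [0.4, -0.1, -1.6]
width: 0.0235
gripper_force: 33.6
```

```bash
cat >> h.py <<'E'
RING=np.array([.5995,-.1105,.085]); K=np.radians(-19.5); A=np.radians(18)
UX=np.array([np.cos(K)*np.cos(A),np.sin(K)*np.cos(A),np.sin(A)]); UY=np.array([-np.sin(K),np.cos(K),0]); N=np.cross(UX,UY)
def plate(p): d=np.asarray(p)-RING; return (np.array([d@UX,d@UY,d@N])*1000).round(1)
E
cat > w.py <<'E'
from h import *
import sys
s,R=tool(); c=snap('wrist'); np.savez('w.npz',**c); P=cloud(c)
cv2.imwrite('pics/%s.png'%sys.argv[1],c['im'][:,:,::-1])
T=(P-s["position"])@R*1000  # tool frame mm
for z0 in range(20,140,8):
    m=(abs(T[...,0])<60)&(abs(T[...,1])<16)&(T[...,2]>z0)&(T[...,2]<z0+8)&(c['d']>0)
    if m.sum()>5: print(z0,m.sum(),T[m].mean(0).round(1),"x",T[m][:,0].min().round(1),T[m][:,0].max().round(1))
go(RING-.095*UX+[0,0,.1315-.0]-[0,0,0],70.5)
print("vertical tip in plate axes",plate(s["position"]-[0,0,.1315]), s["contact_force"])
E
python3 w.py w2
```

```text
20 390 [11.4  0.1 23.8] x 8.7 12.2
28 324 [11.4  0.1 32. ] x 8.7 12.4
36 292 [11.4  0.1 39.9] x 8.6 12.1
44 250 [11.4 -0.1 47.9] x 8.7 12.1
52 123 [11.4  0.5 54.2] x 9.1 12.0
60 38 [ 9.3 -0.2 66.1] x 7.8 9.8
68 62 [ 8.8 -0.  70.7] x 6.8 9.9
84 31 [ 5.1  0.2 89.6] x 3.7 5.7
92 61 [ 4.5 -0.2 95.9] x 0.7 5.8
100 20 [  4.3   0.  101.2] x 0.5 5.9
108 18 [  2.7  -0.4 113.7] x 1.4 3.4
116 35 [  2.3  -0.7 120.8] x -1.8 5.2
124 176 [ 2.600e+00 -1.000e-01  1.257e+02] x -4.1 6.8
pos [ 0.5144 -0.078   0.2592] yaw_y 70.58 q6 -1.52 shift [-0.03 -0.09  2.88] turn 0.01
vertical tip in plate axes [-73.6   2.3  68.6] [ 0.44794816 -0.14219212 -1.64263597]
```

View pics/w2.png

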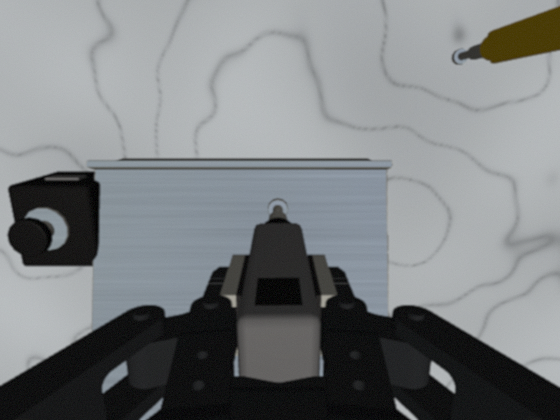

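The wrist view shows the probe upright in the grip, tip at (278,205), and the lip at rows 160-168. The handle-face points are constant in tool x, so the slope of that face will measure the tilt. I descend to near contact.

Emit:
drive_tool([
  [0,-0.09,0.4,0],
  [0,-0.09,1,0],
  [0,-0.09,1.6,0],
  [0,-0.09,2.1,0],
  [0,-0.09,2.4,0],
  [0,-0.09,2.6,0],
  [0,-0.09,2.7,0],
  [0,-0.09,2.75,0],
], newtons=20)

```text
clock: 10.35
position: [0.5134, -0.081, 0.1902]
ee_rot: [0.0, 0.169, 0.986, 0.0]
contact_force: [0.3, -0.6, -2.5]
width: 0.0234
gripper_force: 33.6
```

```bash
cat > w.py <<'E'
from h import *
import sys
s,R=tool(); c=snap('wrist'); P=cloud(c)
cv2.imwrite('pics/%s.png'%sys.argv[1],c['im'][:,:,::-1])
T=(P-s["position"])@R*1000
m=(abs(T[...,1])<9)&(T[...,2]>20)&(T[...,2]<54)&(T[...,0]>-15)&(T[...,0]<40)&(c['d']>0)
p=np.polyfit(T[m][:,2],T[m][:,0],1); r=T[m][:,0]-np.polyval(p,T[m][:,2]); k=abs(r)<1.5
p=np.polyfit(T[m][k][:,2],T[m][k][:,0],1); th=np.degrees(np.arctan(p[0])); print("lean: x=%.4f z + %.2f  -> %.2f deg"%(p[0],p[1],th),k.sum())
# handle width (y) fit gives centre; axis from face by 12 mm
t=np.arctan(p[0]); L=.1285; piv=s["position"]+R@[0,0,.003]; ax=R@[np.sin(t),0,np.cos(t)]
tip=piv+L*ax; print("tip plate axes",plate(tip),"angle to -N %.2f"%np.degrees(np.arccos(-ax@N)))
# plate/lip profile in plate axes measured by camera, beside the probe
D=(P-RING)*1000; X=D@UX;Y=D@UY;H=D@N
for y0 in (-40,30): 
    q=(abs(Y-y0)<5)&(c['d']>0)&(X>-125)&(X<-80); print("profile",y0,[(x,H[q&(abs(X-x)<1)].mean().round(1)) for x in range(-122,-80,3) if (q&(abs(X-x)<1)).any()])
print("TCP",s["position"].round(4),"F",s["contact_force"].round(2),"w",s["width"],s["gripper_force"],s["clock"])
E
python3 w.py w3
```

```text
lean: x=0.0016 z + 11.50  -> 0.09 deg 1026
tip plate axes [-94.8  -0.9   3.1] angle to -N 18.08
profile -40 [(-122, np.float64(-25.4)), (-116, np.float64(13.5)), (-113, np.float64(13.9)), (-110, np.float64(5.9)), (-107, np.float64(0.3)), (-104, np.float64(-0.4)), (-101, np.float64(-0.2)), (-98, np.float64(-0.1)), (-95, np.float64(-0.3)), (-92, np.float64(-0.2)), (-89, np.float64(0.0)), (-86, np.float64(-0.2)), (-83, np.float64(-0.1))]
profile 30 [(-122, np.float64(-24.9)), (-116, np.float64(13.5)), (-113, np.float64(13.8)), (-110, np.float64(5.7)), (-107, np.float64(-0.2)), (-104, np.float64(-0.3)), (-101, np.float64(-0.2)), (-98, np.float64(-0.2)), (-95, np.float64(-0.3)), (-92, np.float64(-0.2)), (-89, np.float64(-0.2)), (-86, np.float64(-0.2)), (-83, np.float64(0.0))]
TCP [ 0.5134 -0.081   0.1902] F [ 0.32 -0.6  -2.47] w 0.02342909467698201 33.64588916301727 10.35
```

The lip's inner face is at x ≈ -110 mm in plate axes, and the tip is about 1 mm off the plate. Next I pivot the probe against the lip in two stages.

Emit:
drive_tool([
  [0.2,0,0.08,0],
  [0.4,0,0.14,0],
  [0.58,0,0.15,0],
  [0.76,0,0.16,0],
  [0.94,0,0.18,0],
  [1.12,0,0.2,0],
  [1.3,0,0.23,0],
  [1.43,0,0.26,0],
], grip=18, newtons=20)

```text
clock: 11.07
position: [0.4793, -0.0692, 0.1841]
ee_rot: [0.001, 0.169, 0.986, -0.0]
contact_force: [3.2, -3.0, 0.7]
width: 0.024
gripper_force: 33.1
```

```bash
python3 w.py w4
```

```text
lean: x=-0.2007 z + 10.94  -> -11.35 deg 574
tip plate axes [-105.9   -1.2    3. ] angle to -N 6.59
profile -40 [(-122, np.float64(-24.7)), (-119, np.float64(-14.9)), (-116, np.float64(8.7)), (-113, np.float64(13.8)), (-110, np.float64(4.4)), (-107, np.float64(-0.4)), (-104, np.float64(-0.4)), (-101, np.float64(-0.2)), (-98, np.float64(-0.3)), (-95, np.float64(67.6)), (-92, np.float64(150.9)), (-89, np.float64(164.5)), (-86, np.float64(179.9)), (-83, np.float64(181.2))]
profile 30 [(-122, np.float64(-24.6)), (-119, np.float64(-14.5)), (-116, np.float64(13.5)), (-113, np.float64(13.7)), (-110, np.float64(4.3)), (-107, np.float64(-0.1)), (-104, np.float64(-0.3)), (-101, np.float64(-0.2)), (-98, np.float64(-0.3)), (-95, np.float64(23.5)), (-92, np.float64(160.7)), (-89, np.float64(162.8)), (-86, np.float64(167.9)), (-83, np.float64(166.8))]
TCP [ 0.4793 -0.0692  0.1841] F [ 3.15 -3.02  0.66] w 0.02398000723336935 33.10126304626465 11.0667
```

Emit:
drive_tool([
  [0.1,0,0.02,0],
  [0.2,0,0.05,0],
  [0.3,0,0.08,0],
  [0.4,0,0.11,0],
  [0.5,0,0.13,0],
  [0.57,0,0.15,0],
  [0.57,0,0.15,0],
  [0.57,0,0.15,0],
])

```text
clock: 11.78
position: [0.4658, -0.064, 0.1799]
ee_rot: [-0.0, 0.169, 0.986, 0.0]
contact_force: [2.4, -1.8, 0.2]
width: 0.0237
gripper_force: 32.9
```

```bash
python3 w.py w5 | grep -v prof
```

```text
lean: x=-0.3266 z + 10.82  -> -18.09 deg 305
tip plate axes [-106.2   -0.8    2.7] angle to -N 0.04
TCP [ 0.4658 -0.064   0.1799] F [ 2.39 -1.81  0.17] w 0.023694846574453025 32.88429915904999 11.7833
```

Emit:
drive_tool([
  [-0.2,0,-0.15,0],
  [-0.6,0,-0.5,0],
  [-1.2,0,-0.9,0],
  [-1.9,0,-1.2,0],
  [-2.6,0.03,-1.45,0],
  [-3.3,0.03,-1.65,0],
  [-3.8,0.03,-1.75,0],
  [-3.9,0.03,-1.8,0],
], grip=18, newtons=60)

```text
clock: 12.5
position: [0.5595, -0.0967, 0.2244]
ee_rot: [-0.001, 0.17, 0.986, 0.0]
contact_force: [0.0, -0.1, -1.6]
width: 0.023
gripper_force: 62.9
```

Emit:
drive_tool([
  [0,0,0,0],
  [0,0,0,0],
  [0,0,0,0],
  [0,0,0,0],
  [0,0,0,0],
  [0,0,0,0],
  [0,0,0,0],
  [0,0,0,0],
])

```text
clock: 13.17
position: [0.5581, -0.0962, 0.2251]
ee_rot: [0.0, 0.169, 0.986, 0.0]
contact_force: [0.3, -1.1, -0.8]
width: 0.0236
gripper_force: 62.9
```

```bash
python3 w.py w6 | grep -v prof; cat >> h.py <<'E'
E
python3 - <<'E'
from h import *
s,R=tool(); c=snap('wrist'); P=cloud(c); T=(P-s["position"])@R*1000
for z0 in range(16,140,6):
    m=(abs(T[...,0]+5)<60)&(abs(T[...,1])<16)&(T[...,2]>z0)&(T[...,2]<z0+6)&(c['d']>0)
    D=(P-RING)*1000; m&=(D@N>3)
    if m.sum()>3: print(z0,m.sum(),T[m].mean(0).round(1),"x",T[m][:,0].min().round(1),T[m][:,0].max().round(1),"y",T[m][:,1].min().round(1),T[m][:,1].max().round(1))
E
```

```text
lean: x=-0.3228 z + 10.79  -> -17.89 deg 305
tip plate axes [ 0.5 -0.3 15.5] angle to -N 0.11
TCP [ 0.5581 -0.0962  0.2251] F [ 0.29 -1.08 -0.83] w 0.023605055781253804 62.9114305973053 13.1667
16 159 [ 6.   0.5 18.5] x 2.6 10.8 y -15.7 15.7
22 74 [ 2.6  0.4 25.1] x 0.8 3.7 y -10.4 11.4
28 73 [ 0.7  0.4 31. ] x -0.8 1.7 y -10.7 11.2
34 50 [-1.2 -0.  36.7] x -3.0 -0.4 y -10.6 11.3
40 61 [-3.   0.4 42.7] x -4.1 -2.1 y -10.4 11.1
46 61 [-5.2  0.2 49.2] x -6.4 -4.1 y -10.2 10.9
52 44 [-7.4  0.7 56.1] x -8.0 -6.1 y -10.6 11.3
118 6 [-34.3   0.4 122.2] x -34.7 -33.9 y -1.4 2.2
```

View pics/w6.png

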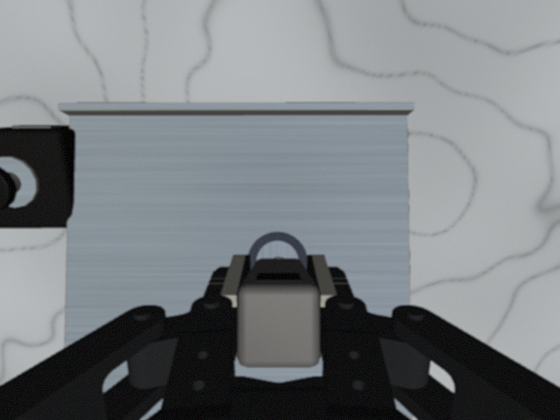

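The wrist view shows the tilted handle hiding the tip, above the ring arc at (278,235). I check the ring centre from the visible arc.

```bash
python3 - <<'E'
from h import *
from scipy.optimize import least_squares
c=snap('wrist'); P=cloud(c); D=(P-RING)*1000; X,Y,H=D@UX,D@UY,D@N; g=c['im'].mean(2)
pl=(abs(H)<2)&(c['d']>0); q=pl&(np.hypot(X,Y)<35)
print("grey plate",np.median(g[pl]))
m=q&(g<.75*np.median(g[pl]))&(X<0); r=np.hypot(X,Y)
print(m.sum(),"Y",Y[m].min(),Y[m].max(),"X",X[m].min(),X[m].max())
f=lambda p:np.hypot(X[m]-p[0],Y[m]-p[1])-19.5
print(least_squares(f,[0,0],loss='soft_l1').x, get_state()['position'])
E
```

```text
grey plate 144.0
675 Y -24.51317115222092 23.1657826913569 X -20.696933979687113 -0.21722920318266312
[ 1.27759103 -0.91529016] [ 0.55828641 -0.09621738  0.22507928]
```

Emit:
drive_tool([
  [-0.03,-0.02,0.12,0],
  [-0.07,-0.02,0.26,0],
  [-0.1,-0.02,0.4,0],
  [-0.12,-0.02,0.5,0],
  [-0.14,-0.02,0.56,0],
  [-0.14,-0.02,0.56,0],
  [-0.14,-0.02,0.56,0],
  [-0.14,-0.02,0.56,0],
])

```text
clock: 13.98
position: [0.5615, -0.0979, 0.2111]
ee_rot: [0.0, 0.169, 0.986, 0.0]
contact_force: [0.1, -0.0, -1.5]
width: 0.0233
gripper_force: 62.9
```

```bash
python3 w.py w7 | grep -v prof; python3 -c "
from h import *
c=snap('side'); print(get_state()['contact_force']); cv2.imwrite('pics/s7.png',cv2.resize(c['im'][80:230,200:360,::-1],None,fx=4,fy=4,interpolation=2))"
```

```text
lean: x=-0.3229 z + 10.82  -> -17.90 deg 304
tip plate axes [-0.2 -0.8  0.9] angle to -N 0.09
TCP [ 0.5615 -0.0979  0.2111] F [ 0.07 -0.04 -1.5 ] w 0.02333150936287854 62.91841506958008 13.9833
[-0.6030201   0.71146217 -1.96442477]
```

View pics/s7.png

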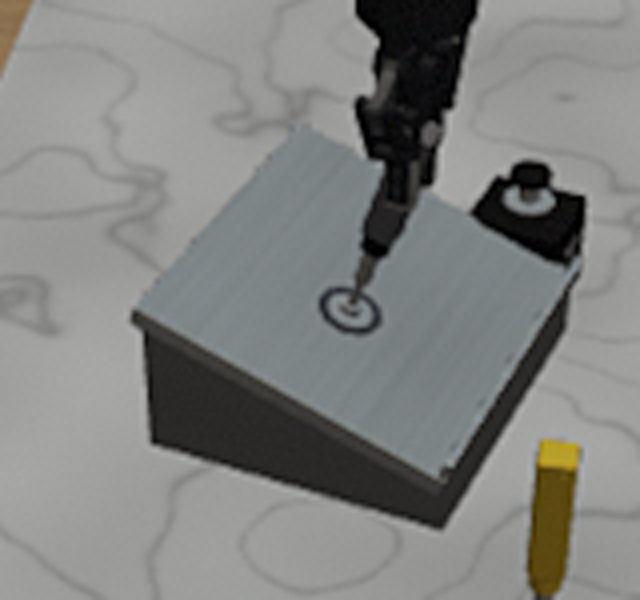

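The side view shows the tip at (352,302), inside the ring centred at (351,310) and just above the plate. I press in along the normal.

Emit:
drive_tool([
  [-0.01,0,0.03,0],
  [-0.02,0,0.07,0],
  [-0.04,0,0.11,0],
  [-0.05,0,0.15,0],
  [-0.06,0,0.19,0],
  [-0.07,0,0.21,0],
  [-0.07,0,0.21,0],
  [-0.07,0,0.21,0],
])

```text
clock: 14.75
position: [0.5632, -0.0985, 0.206]
ee_rot: [0.0, 0.169, 0.986, 0.0]
contact_force: [0.8, -0.2, 0.3]
width: 0.0235
gripper_force: 63.1
```

```bash
python3 w.py w8 | grep -v prof; python3 -c "
from h import *
F=[]
for i in range(6): c=snap('side'); F.append(get_state()['contact_force'])
F=np.array(F); print(F.round(2).tolist(),F.mean(0)@N)
cv2.imwrite('pics/s8.png',cv2.resize(c['im'][80:230,200:360,::-1],None,fx=4,fy=4,interpolation=2))"
```

```text
lean: x=-0.3232 z + 10.80  -> -17.91 deg 304
tip plate axes [-0.1 -0.8 -4.5] angle to -N 0.07
TCP [ 0.5632 -0.0985  0.206 ] F [ 0.84 -0.18  0.3 ] w 0.023536772824951816 63.10092329978943 14.75
[[0.62, 0.01, 1.24], [-0.51, 0.43, 1.78], [-0.41, 0.37, 1.65], [0.14, 0.75, 0.95], [-0.04, -0.13, 0.96], [-0.58, 0.57, 1.18]] 1.3028795497307029
```

View pics/s8.png

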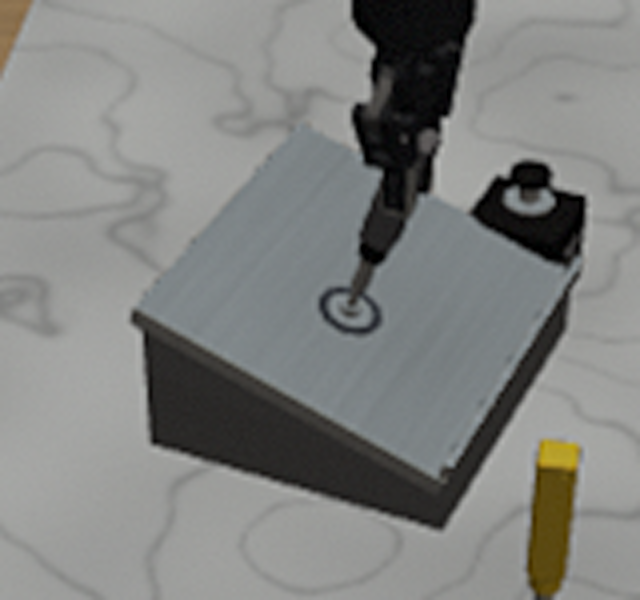

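The force along the normal rose about 2.7 N, which means about 4.7 mm of tip travel, and the geometry gives 4.5 mm. The tilt error is about 0.1°, and the side view shows the tip at (352,303) inside the ring. I hand the job in.

```bash
python3 -c "
from rig import order
print(order.sign_off())"
```

```text
the job is handed in; nothing more can be done
None
```

The job is handed in: the plunger was pressed to its stop and came back up, and the probe is held square to the plate (about 0.1° off) inside the ring, with its tip pushed in about 4.5 mm of 12 mm.

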